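# Clean down the hand grinder and its dosing cups after a cupping

### The job

Clean down the grinding station: first turn the hand grinder's crank at least two full turns clockwise (seen from above) to clear it. Then scrub out every steel dosing cup with the long brush, the tallest cup first and the shortest last, each with at least two full strokes down to its floor and up to its rim. Finally leave the brush standing in its pot and all the cups upright on the rubber mat, each with its whole foot on it, without disturbing the bowl, mug and jar.

Things in the scene. Friction and masses are not known exactly. Their poses are not given: they have to be found in the camera images.
- crank (a joint): Crank of the hand grinder, turning about a vertical axis, in rad: 0 to 0.3 at the start, grows as it is turned clockwise seen from above (6.283 a turn, never wraps; stops at -0.3 and 25). Turning takes about 2 to 3 N at the grip; it stays where it is left.
- crank_axis (a point): Point on the crank's vertical axis at the height of its grip's middle, 188 mm above the table. The fixed grinder below, at any yaw: dark wooden box 140 x 140 mm, 115 mm high, steel dome to 150 mm. The flat steel arm (18 mm wide, top 158 mm above the table) runs out to the grip; the hub reaches 171 mm.
- crank_grip (a point): Centre of the crank's upright light-wood grip, 80 mm out from the axis: a flat block, rigid on the arm (it does not spin), 26 mm along the arm (this x axis points outwards), 16 mm across it (y), 56 mm tall; its top is 216 mm above the table. Free from above.
- brush_handle (a point): Centre of the round light-wood handle (20 mm diameter, 66 mm long) of a 221 mm long brush, about 70 g. Below it a thin 8 mm steel stem, then a rigid black bristle head, 26 mm diameter, 75 mm long. z points from tip to handle; the handle's end is 33 mm above this point, the tip 188 mm below. It stands loosely in its pot, may lean a little; gripped from above it hangs below the gripper.
- brush_tip (a point): The lower end of the brush's bristle head, on the brush's axis.
- brush_stand (a point): Centre of the mouth of the white ceramic brush stand, an upright round pot, fixed to the table, 85 mm above the table. Inner diameter 46 mm, outer 54 mm, inner floor 8 mm above the table (77 mm below this point); foot flange 88 mm in diameter.
- mat (a point): Centre of the top face of the black rubber drip mat, fixed to the table, top 6 mm above the table. The mat is 160 mm along its x axis and 280 mm along its y axis.
- bowl (a point): Bystander: white ceramic bowl, 92 mm across, 60 mm high; centre half-way up.
- mug (a point): Bystander: black mug, 84 mm across, 75 mm high, with a handle; centre half-way up.
- jar (a point): Bystander: amber glass jar with a dark cap, 72 mm across, 100 mm high; centre half-way up.
- cup_tall (a point): Centre (half-way up, on the axis) of the tallest steel dosing cup: an open straight round tumbler of 60 mm outer and 54 mm inner diameter, 105 mm high, inner floor 6 mm above its underside. z points up to the mouth. Mass 0.1 to 0.2 kg. May be absent (None).
- cup_mid (a point): Centre (half-way up, on the axis) of the middle steel dosing cup: an open straight round tumbler of 60 mm outer and 54 mm inner diameter, 85 mm high, inner floor 6 mm above its underside. z points up to the mouth. Mass 0.1 to 0.2 kg. May be absent (None).
- cup_short (a point): Centre (half-way up, on the axis) of the shortest steel dosing cup: an open straight round tumbler of 60 mm outer and 54 mm inner diameter, 65 mm high, inner floor 6 mm above its underside. z points up to the mouth. Mass 0.1 to 0.2 kg. May be absent (None).
Not all that is in view belongs to the job. What is shaped like the part that bears cup_mid but pink is not meant. Leave any pink look-alike of the part that bears brush_stand alone.

How it is judged:
By the outcome, as a careful person would: the job done as asked, in the order asked, and still so for the second after the job is handed in, with the robot touching nothing.
Of cup_short_body, cup_mid_body, cup_tall_body only 2 to 3 are there at a start; the rules pass over those that are not, and their reading is None.
At some moment in a run one of cup_tall_body, cup_mid_body, cup_short_body may be knocked a few centimetres aside while the robot is not near it.
It also fails if it takes over 210 s, if anything falls off the work surface, if the arm or the gripper's body presses on something with over 40 N, if the wrist force passes 120 N, or if a joint passes its speed limit or range.

### The arm

A 6-joint arm with a two-finger parallel gripper is mounted at the origin on the work surface. World frame = base frame: x ahead of the robot, y to its left, z up, the work surface at z = 0. Lengths are in mm, angles in degrees, forces in N, time in s.
With the tool pointing down it reaches from about 300 to 850 mm from the base axis. Payload 4.2 kg.
Tool frame: the origin (TCP) lies midway between the tips of the shut fingers; the grasp point (between the pads) lies 19 mm behind it (env.hold_point_z is the z of the grasp point in the tool frame, in mm); z points along the fingers, y is the direction in which the jaws open and shut (so a half turn about z gives the same grasp; the last joint's range is limited). The gripper opens to 91 mm and grips with 3 to 60 N. Pads are 32 mm wide; open, the fingers measure 118 mm over their backs; the gripper's body (76 mm by 178 mm) begins 60 mm behind the grasp point.
Start: joints at [65.546, 18.312, 89.639, -0, 72.044, -1.146], TCP at [227.517, 528.094, 177.076] pointing down, gripper open.
Joint ranges: [-177.97, 177.97], [-48.28, 115.42], [12.27, 149.76], [-77.06, 257.06], [2.81, 150.46], [-146.56, 146.56]. Speed limits (degrees/s): [147.25, 147.25, 180, 180, 180, 180].

### API

Orientations are given as [roll, pitch, yaw] about the fixed x, y, z axes, in that order (R = Rz(yaw) Ry(pitch) Rx(roll)).
In Python, from workcell import env, grab_frame, camera_params, spotter gives the robot as it stands. The module is installed in compiled form; this text tells all that it offers.
- The arm moves only by the shell command python3 -m jog 'ROWS' [FORCE]. ROWS is text: rows parted by semicolons, each of 7 numbers parted by spaces: the turn, a rotation vector about the world's x, y, z in units of 5 degrees (1.0 is 5 degrees), then the shift along the world's x, y, z in units of 25 mm (1.0 is 25 mm), then the opening, from 0 (shut) to 1 (fully open). A call has 1 to 5 rows; each row is the pose to reach, as a shift and turn from the pose commanded when the call began; what a row does not reach only later rows make up. A row lasts 1/8 s, in which the tool goes at most 62.5 mm and 10.7 degrees, less where a joint would pass 70% of its speed; a pose out of reach is approached as far as the arm can. A call with a gripper value outside its range is refused whole. The fingers move at their own pace and stop on an object; FORCE is the grip in N (left out, the last holds). Time passes only in rows, so rows that repeat a pose let the fingers close. It gives the time, the measured TCP pose, the force and the opening at its end, in the units of the state.
- env.state(): the state, without advancing time (a new reading comes with each control period).
- grab_frame(name): name is "scene" or "side" or "wrist"; returns the picture (480x640x3 uint8, red, green, blue); there is no depth.
- camera_params(name): a dict with "K" (3x3 intrinsics, pixels), "dist" ([k1, k2, p1, p2, k3] as OpenCV has them; the pictures are not rectified), "rvec" (rotation vector, rad) and "tvec" (3), from world to camera coordinates, as OpenCV has them. Camera axes: x right, y down, z forward; pixel columns grow to the right and rows downward; lengths in mm; the calibration is good to about 2 mm. A picture is of the moment at which its call begins: read the wrist's pose just before it. camera_params takes no time and is no camera call; for the wrist camera it gives the pose at the moment of the call.
- env.job_done(): hands the job in, once; it reports no verdict.
Trained networks look in the newest picture that a camera, given by its name, has taken for a name from the list of things; names that differ only in an ending like _2 or _b are one class to them, and where a whole thing is asked for, a point or a joint stands for the part that bears it (a point fixed in the world has none). Each returns a list of dicts, best first, with "conf" (0 to 1); they miss things now and then, are a little off and sometimes report something else, mostly with a low value. They report only what shows in the picture. A call takes as long as a camera call. They do not tell look-alikes from the thing itself.
- spotter.look_for(query, camera): "box" ([left, top, width, height] in pixels, round what is visible of it).
- spotter.trace(query, camera): "region" (480x640 bool, what is visible of it) and "box" ([left, top, width, height] in pixels, round what is visible of it).
The state is a dict: "time_s": time; "qpos": joint angles; "qvel": joint speeds; "effort": joint torques, N m; "ee_pos": TCP position; "ee_rot": TCP orientation; "force": force on the tool from outside, world axes, zero at the start; "torque": the same for the moment, N m; "gripper_width": finger opening in mm.
Only numpy, scipy, OpenCV 4.12 (cv2) and the standard library are available. Lean on these libraries where they do the work, as an engineer would, in place of code of your own. Each camera call takes 0.05 s, during which the arm holds its last target. There are 200 camera calls.

## Working session

There is one attempt and no reset: what is moved stays moved. The work goes in short steps, Python scripts to look and compute and a shell command to move; the robot and the scene stay as the last step left them, time stands still between calls to the robot, and variables do not carry over. Pictures are saved under pics/ and viewed, about 12 in all and at most 16, crops included, and the job is handed in when it is done.

```bash
mkdir -p pics; python3 - <<'E'
from workcell import env, grab_frame, camera_params, spotter
import cv2, numpy as np
s=env.state(); print(s['time_s'],s['ee_pos'],s['ee_rot'],s['gripper_width'],env.hold_point_z)
for c in ['scene','side','wrist']:
    im=grab_frame(c); cv2.imwrite(f'pics/{c}0.png',im[:,:,::-1])
    p=camera_params(c); print(c,np.round(p['K'],1).tolist(),np.round(p['dist'],3),np.round(p['rvec'],3),np.round(p['tvec'],1))
for c in ['scene','side']:
  for q in ['crank','crank_grip','brush_handle','brush_stand','mat','bowl','mug','jar','cup_tall','cup_mid','cup_short']:
    try:
        r=spotter.look_for(q,c); print(c,q,[(np.round(d['box']).astype(int).tolist(),round(d['conf'],2)) for d in r[:4]])
    except Exception as e: print(c,q,e)
E
```

```text
0.0 [227.26764754 527.54978836 176.20067923] [-1.79897101e+02 -3.12265863e-03  1.56691270e+02] 91.01904358032493 -18.8
scene [[587.2, 0.0, 321.4], [0.0, 587.2, 227.5], [0.0, 0.0, 1.0]] [-0.122  0.     0.     0.     0.   ] [ 2.361  0.63  -0.255] [-511.   -82.5 1633.8]
side [[585.0, 0.0, 313.4], [0.0, 585.0, 233.2], [0.0, 0.0, 1.0]] [-0.081  0.     0.     0.     0.   ] [ 2.178 -0.296  0.157] [-549.9  212.8 1066.3]
wrist [[342.2, 0.0, 320.0], [0.0, 342.2, 238.6], [0.0, 0.0, 1.0]] [-0.028  0.     0.     0.     0.   ] [-2.432 -1.6   -0.213] [-575.2  -29.4  391.8]
scene crank [([347, 121, 44, 31], 0.96)]
scene crank_grip [([348, 119, 39, 32], 0.74)]
scene brush_handle [([364, 230, 17, 55], 0.68)]
scene brush_stand [([353, 267, 36, 40], 0.86), ([209, 235, 36, 44], 0.76)]
scene mat [([155, 313, 131, 138], 0.7)]
scene bowl [([322, 339, 44, 42], 0.82)]
scene mug [([390, 227, 40, 43], 0.92)]
scene jar [([400, 174, 30, 45], 0.57)]
scene cup_tall [([249, 251, 30, 45], 0.93), ([324, 340, 40, 41], 0.26)]
scene cup_mid [([298, 206, 22, 38], 0.72), ([251, 191, 27, 41], 0.6), ([364, 229, 14, 52], 0.46)]
scene cup_short [([352, 119, 34, 33], 0.6)]
side crank [([243, 120, 32, 44], 0.66)]
side crank_grip [([241, 122, 33, 41], 0.79)]
side brush_handle [([371, 180, 12, 69], 0.73), ([344, 200, 38, 44], 0.71)]
side brush_stand [([188, 294, 49, 62], 0.95), ([350, 236, 45, 52], 0.85)]
side mat [([281, 358, 138, 119], 0.69)]
side bowl [([412, 296, 48, 54], 0.72), ([260, 276, 35, 62], 0.46)]
side mug [([346, 197, 35, 49], 0.62)]
side jar [([306, 158, 28, 49], 0.84)]
side cup_tall [([258, 271, 35, 66], 0.9), ([354, 234, 40, 53], 0.63)]
side cup_mid [([186, 236, 31, 54], 0.85), ([249, 222, 34, 51], 0.8)]
side cup_short []
```

View pics/scene0.png

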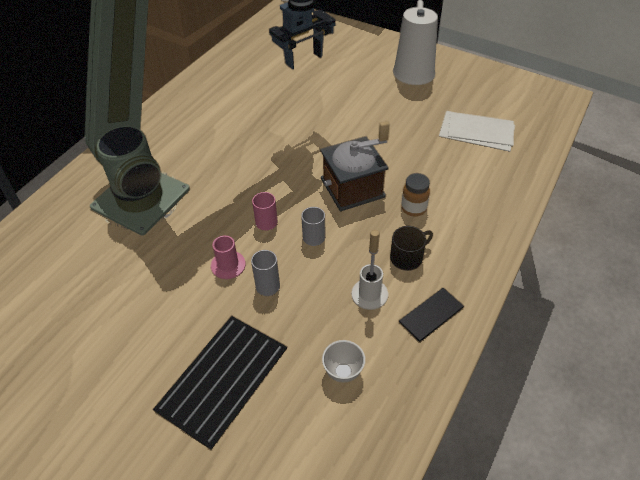

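View pics/side0.png

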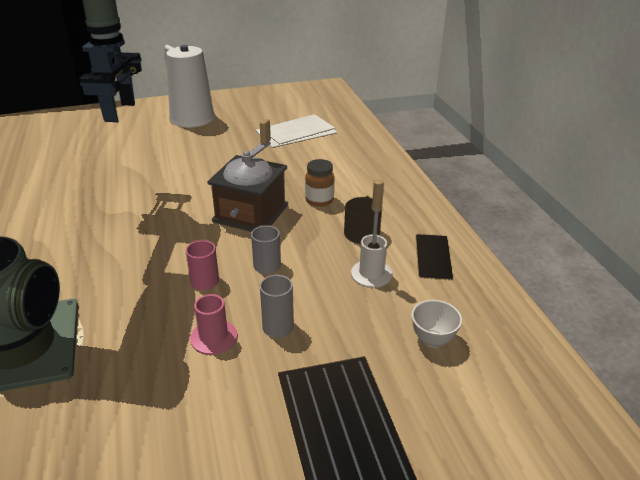

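The scene shows steel cups at (265,273) and (313,226), with pink decoys at (264,211) and (227,255). The grinder is at (353,172) with its grip at (384,131), the brush in the white pot at (371,270) and the mat at (220,380). I'll fit models to both views next.

```bash
cat > h.py <<'E'
from workcell import env, grab_frame, camera_params, spotter
import cv2, numpy as np
from scipy.optimize import least_squares
def proj(P,p): return cv2.projectPoints(np.float64(P).reshape(-1,1,3),p['rvec'],p['tvec'],p['K'],p['dist'])[0][:,0]
t=np.linspace(0,2*np.pi,60)
def cyl(x,y,z0,z1,r): return np.array([[x+r*np.cos(a),y+r*np.sin(a),z] for z in (z0,z1) for a in t])
def box(P,p):
    u=proj(P,p); return np.r_[u.min(0),u.max(0)]
def b4(b): return np.array([b[0],b[1],b[0]+b[2],b[1]+b[3]],float)
def ray(uv,p,z):
    n=cv2.undistortPoints(np.float64([[uv]]),p['K'],p['dist'])[0,0]; R=cv2.Rodrigues(p['rvec'])[0]
    d=R.T@np.r_[n,1]; c=-R.T@np.ravel(p['tvec']); return c+d*(z-c[2])/d[2]
def fitcyl(obs,z0,z1,r,x0=(500,200)):
    "obs: [(params, box ltwh)]; fits x,y"
    f=lambda v: np.concatenate([box(cyl(v[0],v[1],z0,z1,r),p)-b4(b) for p,b in obs])
    s=least_squares(f,x0,loss='soft_l1',f_scale=2); return s.x,np.round(f(s.x),1)
def tri(uvs,ps):
    f=lambda X: np.concatenate([proj([X],p)[0]-u for u,p in zip(uvs,ps)])
    s=least_squares(f,[500,200,100]); return s.x,np.round(s.fun,1)
E
python3 - <<'E'
from h import *
S,D=camera_params('scene'),camera_params('side')
def go(n,bs,bd,z0,z1,r):
    x0=ray((bs[0]+bs[2]/2,bs[1]+bs[3]/2),S,(z0+z1)/2)[:2]
    x,r_=fitcyl([(S,bs),(D,bd)],z0,z1,r,x0); print(n,x.round(1),r_, 'dist',np.hypot(*x).round())
for h in (105,85,65):
    go(f'A{h}',[249,251,30,45],[258,271,35,66],0,h,30)
    go(f'B{h}',[298,206,22,38],[249,222,34,51],0,h,30)
    go(f'B2{h}',[301,208,25,36],[250,226,31,48],0,h,30)
go('pink',[251,191,27,41],[186,236,31,54],0,85,30)
go('pinkstand',[209,235,36,44],[188,294,49,62],0,10,44)
go('bowl',[322,339,44,42],[412,296,48,54],0,60,46)
go('mug',[390,228,36,41],[344,199,37,44],0,75,42)
go('jar',[402,174,28,45],[306,158,28,49],0,100,36)
print('grip',tri([(384,131),(265,132)],[S,D]))
print('hub',tri([(354,148),(248,156)],[S,D]))
print('handle top',tri([(375,232),(378,182)],[S,D]))
print('handle bot',tri([(373.5,254),(376,212)],[S,D]))
print('pot rim', ray((371,270),S,85), ray((373.5,242),D,85))
print('pot base', ray((370,294),S,5), ray((372,273),D,5))
print('mat',[ray(u,S,6).round() for u in ((233,317),(287,350),(211,443),(154,405))], ray((279,371),D,6).round(),ray((366,358),D,6).round())
E
```

```text
A105 [478.9 -70.4] [ 1.3 -2.   0.4 -0.4  0.4  3.3 -0.4  0.9] dist 484.0
B105 [496.6 107.8] [-0.6 -2.7  2.3  4.4  0.9 -1.8 -2.3  4.3] dist 508.0
B2105 [500.  116.1] [-0.7 -6.3 -1.   2.7  0.7 -8.1  0.3  0.6] dist 513.0
A85 [477.6 -67.3] [ 2.5  2.2  0.7 -1.5 -0.1 10.6 -1.4 -0.1] dist 482.0
B85 [495.2 119.6] [ 1.8 -0.4  4.1  1.1 -0.3  3.1 -4.2  0.9] dist 509.0
B285 [499.2 118.6] [-0.1 -1.6 -0.8  2.   0.7 -0.9 -0.3 -0.1] dist 513.0
A65 [476.8 -66.5] [ 3.3  7.   0.6 -1.9 -0.  18.5 -1.9 -0.3] dist 481.0
B65 [493.5 123.4] [ 2.3  3.7  4.3 -0.1 -0.8  9.9 -5.4 -0. ] dist 509.0
B265 [497.8 125.7] [ 1.3  1.8  0.2 -0.1  0.   5.  -1.6 -2. ] dist 513.0
pink [361.4 103. ] [ 1.   0.2 -0.3 -2.  -1.2  3.4  1.6 -0.2] dist 376.0
pinkstand [355.7 -64.2] [ 1.  12.8  0.4 -1.   0.1 22.3 -1.3 -2.1] dist 361.0
bowl [ 752.1 -172.9] [ 1.9 -2.3  1.3  7.  -5.9  0.1  0.1  4.4] dist 772.0
mug [736.8 175.7] [-0.6 -2.6  0.2  1.7 -0.4 -2.4  0.8  1.2] dist 757.0
jar [683.6 339.7] [-1.7 -1.4  1.3 -0.8 -0.2  0.5  1.4  1. ] dist 763.0
grip (array([558.46062708, 386.37183736, 184.84901655]), array([ 0.1,  0.3, -0.2, -0.2]))
hub (array([505.7158415 , 318.89266842, 160.16602795]), array([-0.2, -1.2,  0.6,  0.8]))
handle top (array([707.20514375,  33.2258365 , 225.99363656]), array([ 0. ,  0.4, -0.2, -0.3]))
handle bot (array([708.3528533 ,  31.59115255, 156.54913908]), array([-0. , -0.5,  0.3,  0.4]))
pot rim [703.06420323  37.88948553  85.        ] [706.74344367  30.09719767  85.        ]
pot base [709.94527854  27.9963358    5.        ] [707.70895145  27.14730039   5.        ]
mat [array([ 462., -189.,    6.]), array([ 618., -199.,    6.]), array([ 599., -460.,    6.]), array([ 444., -456.,    6.])] [ 457. -184.    6.] [ 614. -196.    6.]
```

```bash
python3 -m jog '0 0 0 0 0 2 1;0 0 0 0 0 4 1;0 0 0 2 -1.5 4 1;0 0 0 4 -3 4 1;0 0 0 6 -4.5 4 1'; python3 -m jog '0 0 0 2 -1.5 0 0.3;0 0 0 4 -3 0 0;0 0 0 4 -3 0 0;0 0 0 4 -3 0 0'; python3 - <<'E'
from h import *
s=env.state(); print(s['time_s'],s['ee_pos'],s['ee_rot'],s['force'],s['gripper_width'])
p=camera_params('wrist'); R=cv2.Rodrigues(p['rvec'])[0]; print('cam',-R.T@np.ravel(p['tvec']),R[2])
cv2.imwrite('pics/w1.png',grab_frame('wrist')[:,:,::-1])
print(spotter.look_for('crank_grip','wrist')[:2])
for n,P in dict(axis=(506,319,171),grip=(558,386,216)).items(): print(n,proj([P],p))
E
```

```text
time_s: 1.88
ee_pos: [378.7, 414.6, 277.3]
ee_rot: [180.0, 0.0, 156.7]
force: [0.6, -0.4, -0.5]
gripper_width: 91.3
time_s: 2.38
ee_pos: [477.1, 340.8, 277.0]
ee_rot: [180.0, -0.1, 156.7]
force: [0.4, -0.4, 0.5]
gripper_width: 54.0
2.375 [477.13687615 340.75724871 276.95890536] [ 1.79993892e+02 -5.58036329e-02  1.56660664e+02] [ 0.4276407  -0.38933999  0.52944953] 54.03712149181148
cam [409.25322866 370.7087531  485.86039968] [ 0.24051648 -0.10319798 -0.96514351]
[{'box': [305.9, 235.5, 65.5, 44.2], 'conf': 0.8}]
axis [[310.42283053 262.35435216]]
grip [[404.38116609 302.65324595]]
```

View pics/w1.png

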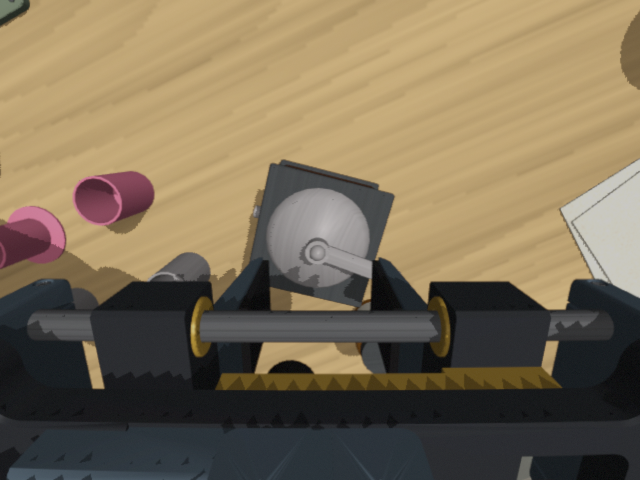

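```bash
python3 - <<'E'
from h import *
p=camera_params('wrist'); S=camera_params('scene')
print(ray((317,251),p,171), ray((355,264),p,158),ray((370,270),p,158))
# dome edge / grip check in scene
for ax in ((510,325),):
  a=np.radians(np.arange(30,70,5)); 
  for x in a: print(np.degrees(x), proj([[ax[0]+80*np.cos(x),ax[1]+80*np.sin(x),188]],S))
E
```

```text
[497.40673454 330.26262758 171.        ] [528.96729405 358.51305555 158.        ] [541.03566962 370.18646326 158.        ]
29.999999999999996 [[387.78895899 137.62235672]]
35.0 [[387.47105874 135.85879732]]
40.0 [[386.92202096 134.12094051]]
45.0 [[386.14806889 132.42152527]]
50.0 [[385.15694932 130.77278283]]
55.0 [[383.95782231 129.18636791]]
59.99999999999999 [[382.56114836 127.67329914]]
65.0 [[380.97857479 126.24390827]]
```

Axis is about (500, 329) and the arm angle about 43°. The fingers go down shut behind the grip, at 90° on the circle, and push clockwise.

```bash
python3 -m jog '0 0 0 0.9 2.7 0 0;0 0 0 0.9 2.7 0 0;0 0 0 0.9 2.7 -2 0;0 0 0 0.9 2.7 -3.9 0;0 0 0 0.9 2.7 -3.9 0'; python3 -m jog '0 0 0 0.83 -0.11 0 0;0 0 0 1.6 -0.43 0 0;0 0 0 2.26 -0.94 0 0;0 0 0 2.77 -1.6 0 0;0 0 0 2.77 -1.6 0 0'; python3 - <<'E'
from h import *
cv2.imwrite('pics/s2.png',cv2.resize(grab_frame('scene')[60:260,260:480,::-1],None,fx=2.5,fy=2.5))
E
```

```text
time_s: 3.1
ee_pos: [496.8, 406.9, 176.1]
ee_rot: [-179.5, -0.2, 156.8]
force: [0.4, 0.2, 0.2]
gripper_width: 0.4
time_s: 3.72
ee_pos: [570.3, 366.2, 179.8]
ee_rot: [-180.0, 0.0, 156.5]
force: [0.3, 0.6, -0.6]
gripper_width: 0.6
```

View pics/s2.png

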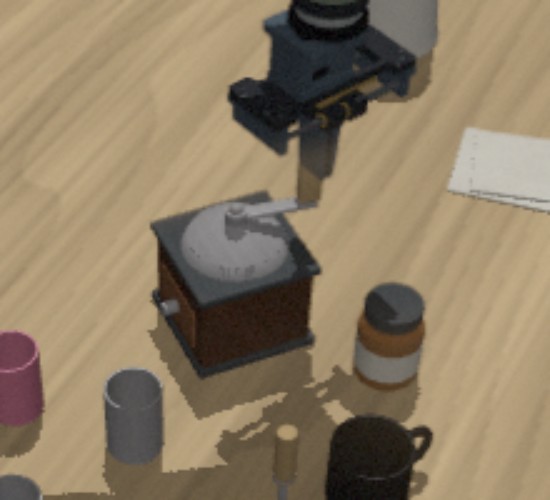

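```bash
python3 -m jog '0 0 0 0.43 -1.6 0 0;0 0 0 0 -3.2 0 0;0 0 0 -1.17 -4.37 0 0;0 0 0 -2.77 -4.8 0 0;0 0 0 -4.37 -4.37 0 0'; python3 -m jog '0 0 0 -1.17 1.17 0 0;0 0 0 -1.6 2.77 0 0;0 0 0 -1.17 4.37 0 0;0 0 0 0 5.54 0 0;0 0 0 1.6 5.97 0 0'; python3 - <<'E'
from h import *
cv2.imwrite('pics/s3.png',cv2.resize(grab_frame('scene')[60:260,260:480,::-1],None,fx=2.5,fy=2.5))
E
```

```text
time_s: 4.4
ee_pos: [458.3, 257.9, 179.8]
ee_rot: [180.0, -0.0, 156.6]
force: [-0.2, 0.5, 0.1]
gripper_width: 0.6
time_s: 5.03
ee_pos: [499.2, 410.6, 179.9]
ee_rot: [179.9, -0.0, 156.9]
force: [0.0, 0.2, 0.1]
gripper_width: 0.5
```

View pics/s3.png

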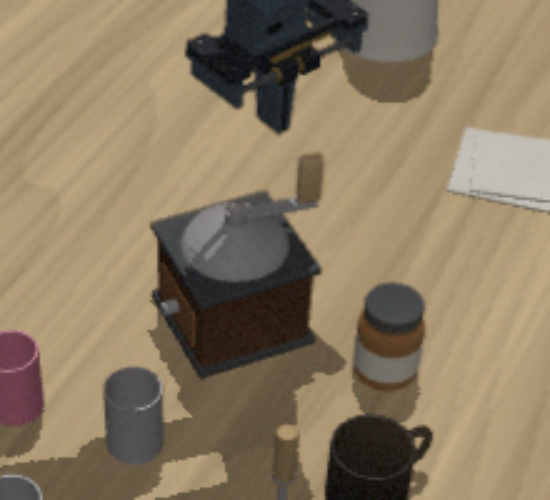

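```bash
python3 - <<'E'
from h import *
S,D=camera_params('scene'),camera_params('side')
c=lambda P:(proj([P],S)[0]-[260,60])*2.5
print('tip s2',c((570.3,366.2,180)),'tip s3',c((499,410.6,180)))
for a in (0,10,20,30,40,50): 
    r=np.radians(a); x,y=500+80*np.cos(r),329+80*np.sin(r); print(a,'grip top',c((x,y,216)),'armend',c((500+90*np.cos(r),329+90*np.sin(r),158)))
print('hub',c((500,329,171)))
im=grab_frame('side'); cv2.imwrite('pics/d3.png',cv2.resize(im[60:240,140:360,::-1],None,fx=2.5,fy=2.5))
E
```

```text
tip s2 [311.61645975 196.53996397] tip s3 [269.71352886 151.46825889]
0 grip top [306.31103954 193.22303978] armend [311.60977549 239.80205751]
10 grip top [311.32129135 184.99681125] armend [317.06991095 230.48382025]
20 grip top [313.95361016 176.35139114] armend [319.91991945 220.7012557 ]
30 grip top [314.17052874 167.56151848] armend [320.12390969 210.76630642]
40 grip top [312.01090332 158.89660667] armend [317.72972277 200.98349784]
50 grip top [307.58321113 150.61261449] armend [312.86091508 191.64082041]
hub [234.38691146 201.80251645]
```

View pics/d3.png

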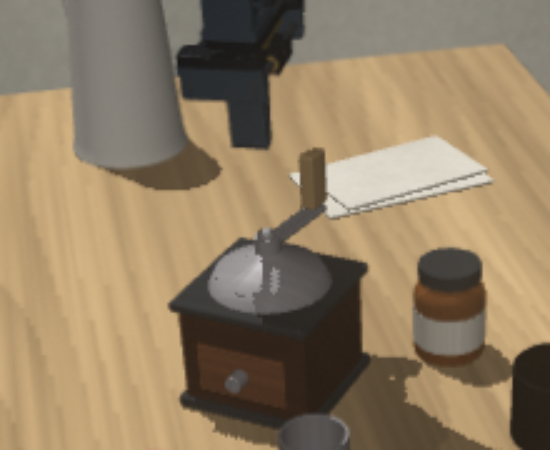

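```bash
python3 - <<'E'
from h import *
S,D=camera_params('scene'),camera_params('side')
print(tri([(260+278/2.5,60+128/2.5),(140+251/2.5,60+145/2.5)],[S,D]), env.state()['ee_pos'])
print('grip top',tri([(260+311/2.5,60+156/2.5),(140+313/2.5,60+152/2.5)],[S,D]))
print('arm end',tri([(260+319/2.5,60+203/2.5),(140+325/2.5,60+210/2.5)],[S,D]))
print('hub top',tri([(260+236/2.5,60+205/2.5),(140+266/2.5,60+231/2.5)],[S,D]))
c=lambda P:(proj([P],D)[0]-[140,60])*2.5
for a in (20,30,40,50): 
    r=np.radians(a); x,y=500+80*np.cos(r),329+80*np.sin(r); print(a,'side grip top',c((x,y,216)))
E
```

```text
(array([506.59592317, 411.07939414, 215.11033854]), array([-0.1, -0.3,  0.2,  0.3])) [502.35678778 409.60168304 178.62269441]
grip top (array([559.29630116, 382.87934753, 215.55516137]), array([ 0.1,  0.5, -0.3, -0.4]))
arm end (array([569.61810956, 390.56808328, 150.30144203]), array([ 0.1,  0.7, -0.4, -0.5]))
hub top (array([502.46379591, 328.34496421, 167.52838314]), array([ 0. ,  0.2, -0.1, -0.1]))
20 side grip top [334.93598808 160.37562984]
30 side grip top [325.81200289 155.4768512 ]
40 side grip top [314.86538935 151.42936365]
50 side grip top [302.41986219 148.32910972]
```

```bash
python3 - <<'E'
from h import *
S,D=camera_params('scene'),camera_params('side')
print(tri([(291,66),(111,121)],[S,D])); print(tri([(320,57),(127,105)],[S,D]))
print(proj([(227,527,176)],S),proj([(227,527,176)],D))
a=cv2.imread('pics/scene0.png')[0:90,240:360]; b=cv2.imread('pics/side0.png')[40:140,60:180]
im=grab_frame('side')[40:140,200:300,::-1]; im2=grab_frame('scene')[40:130,320:440,::-1]
cv2.imwrite('pics/f.png',np.vstack([np.hstack([cv2.resize(x,(360,270)) for x in (a,b)]),np.hstack([cv2.resize(x,(360,270)) for x in (im2,im)])]))
E
```

```text
(array([207.65579193, 490.96388088, 210.95572969]), array([-0. , -0.1,  0. ,  0. ]))
(array([247.01626714, 586.77830011, 204.39977196]), array([-0.5, -1.5,  0.8,  1.1]))
[[303.62839243  71.71676924]] [[121.83297983 127.13292234]]
```

View pics/f.png

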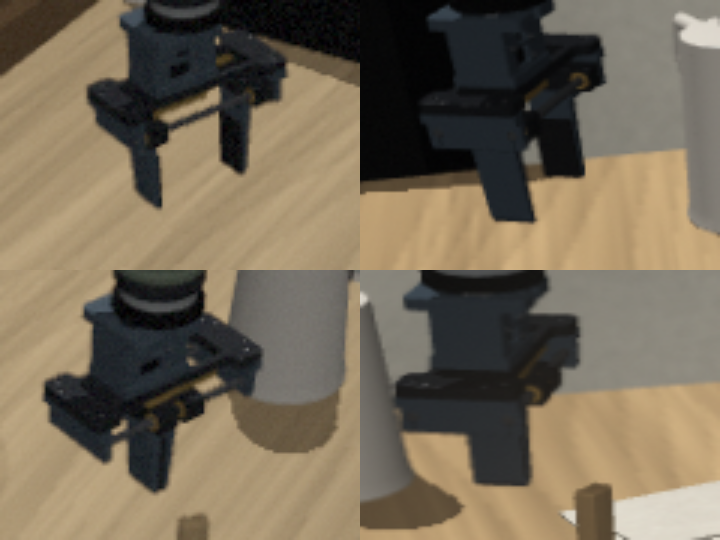

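The visible fingertips sit about 33 mm above the reported TCP, both open and shut, so the pusher passed over the grip. I'll go 35 mm lower and try again. That stays clear of the box and dome under either reading.

```bash
python3 -m jog '0 0 0 0 0 -0.7 0;0 0 0 0 0 -1.4 0;0 0 0 0 0 -1.4 0'; python3 -m jog '0 0 0 0.83 -0.11 0 0;0 0 0 1.6 -0.43 0 0;0 0 0 2.26 -0.94 0 0;0 0 0 2.77 -1.6 0 0;0 0 0 2.77 -1.6 0 0'; python3 - <<'E'
from h import *
s=env.state(); print(s['force'],s['torque'])
a=grab_frame('scene')[60:240,280:440,::-1]; b=grab_frame('side')[60:240,180:340,::-1]
cv2.imwrite('pics/p1.png',np.hstack([cv2.resize(x,(400,450)) for x in (a,b)]))
E
```

```text
time_s: 5.6
ee_pos: [497.9, 407.2, 143.7]
ee_rot: [-179.8, -0.1, 156.7]
force: [-0.3, -0.2, -0.4]
gripper_width: 0.4
time_s: 6.22
ee_pos: [570.8, 366.0, 144.6]
ee_rot: [-180.0, 0.1, 156.6]
force: [-0.5, 0.4, -0.5]
gripper_width: 0.2
[-0.51853738  0.35408696 -0.46189832] [-0.0288765   0.04008876  0.01359515]
```

View pics/p1.png

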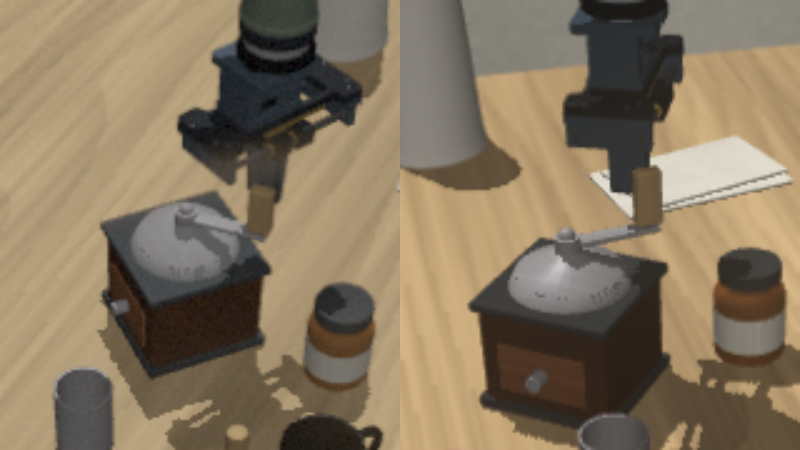

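The crank moved, with its arm now near 10°. I'll continue the circle and take a snapshot after each call.

```bash
cat > snap.py <<'E'
from h import *; import sys
cv2.imwrite(f'pics/_{sys.argv[1]}.png',grab_frame('scene')[80:210,300:430,::-1])
E
J="python3 -m jog"
python3 -m jog '0 0 0 0.43 -1.6 0 0;0 0 0 0 -3.2 0 0;0 0 0 -1.17 -4.37 0 0;0 0 0 -2.77 -4.8 0 0;0 0 0 -4.37 -4.37 0 0'; python3 snap.py 1
python3 -m jog '0 0 0 -1.17 1.17 0 0;0 0 0 -1.6 2.77 0 0;0 0 0 -1.17 4.37 0 0;0 0 0 0 5.54 0 0;0 0 0 1.6 5.97 0 0'; python3 snap.py 2
python3 -m jog '0 0 0 1.6 -0.43 0 0;0 0 0 2.77 -1.6 0 0;0 0 0 3.2 -3.2 0 0;0 0 0 2.77 -4.8 0 0;0 0 0 1.6 -5.97 0 0';python3 snap.py 3
python3 -m jog '0 0 0 -1.6 -0.43 0 0;0 0 0 -3.2 0 0 0;0 0 0 -4.37 1.17 0 0;0 0 0 -4.8 2.77 0 0;0 0 0 -4.37 4.37 0 0';python3 snap.py 4
python3 -m jog '0 0 0 1.17 1.17 0 0;0 0 0 2.77 1.6 0 0;0 0 0 4.37 1.17 0 0;0 0 0 5.54 0 0 0;0 0 0 5.97 -1.6 0 0';python3 snap.py 5
python3 -m jog '0 0 0 -0.43 -1.6 0 0;0 0 0 -1.6 -2.77 0 0;0 0 0 -3.2 -3.2 0 0;0 0 0 -3.2 -3.2 0 0';python3 snap.py 6
python3 - <<'E'
import cv2,numpy as np
I=[cv2.resize(cv2.imread(f'pics/_{i}.png'),(260,260)) for i in range(1,7)]
cv2.imwrite('pics/turns.png',np.vstack([np.hstack(I[:3]),np.hstack(I[3:])]))
E
```

```text
time_s: 6.95
ee_pos: [461.3, 258.4, 145.5]
ee_rot: [179.8, 0.3, 156.6]
force: [4.0, 0.4, 1.1]
gripper_width: 0.6
time_s: 7.62
ee_pos: [498.5, 409.3, 144.1]
ee_rot: [-179.8, -0.1, 156.9]
force: [-2.5, -1.1, 0.3]
gripper_width: 0.6
time_s: 8.3
ee_pos: [540.5, 260.5, 144.5]
ee_rot: [179.6, -0.1, 156.6]
force: [2.2, 3.4, 0.8]
gripper_width: 0.4
time_s: 8.98
ee_pos: [429.7, 367.2, 145.1]
ee_rot: [-179.8, 0.1, 156.8]
force: [2.2, -6.8, 1.1]
gripper_width: 0.6
time_s: 9.65
ee_pos: [580.8, 328.8, 143.8]
ee_rot: [179.9, -0.1, 156.8]
force: [-0.2, 2.8, 0.5]
gripper_width: 0.5
time_s: 10.2
ee_pos: [498.1, 247.4, 145.3]
ee_rot: [-180.0, -0.0, 156.7]
force: [1.0, 0.6, 0.3]
gripper_width: 0.5
```

View pics/turns.png

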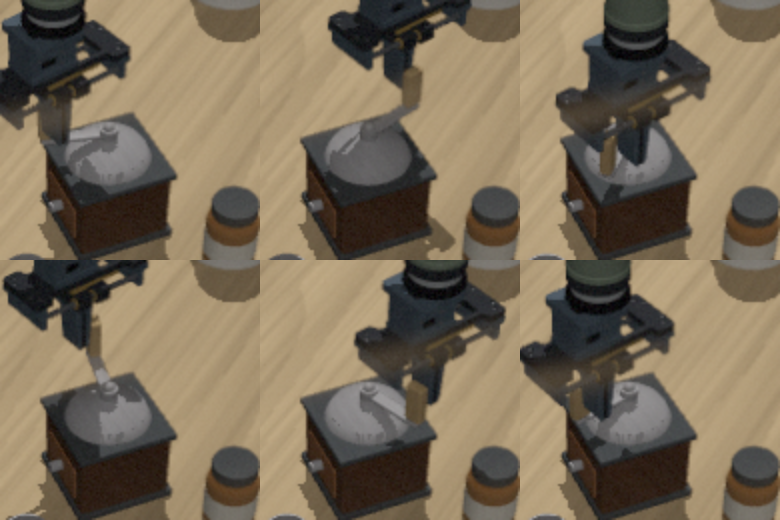

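The grip is just ahead of the pusher in every frame, through about 2.4 turns. Next I lift away, open the gripper and go above the brush.

```bash
python3 -m jog '0 0 0 0 0 2 0;0 0 0 0 0 4.4 0.3;0 0 0 1.6 -1.7 4.4 1;0 0 0 3.2 -3.4 4.4 1;0 0 0 4.8 -5.1 4.4 1';  python3 -m jog '0 0 0 1.7 -1.7 0 1;0 0 0 3.5 -3.6 0 1;0 0 0 3.5 -3.6 0 1;0 0 0 3.5 -3.6 0 1'; python3 - <<'E'
from h import *
s=env.state(); print(s['qpos'])
S,D,W=[camera_params(c) for c in('scene','side','wrist')]
cv2.imwrite('pics/w2.png',grab_frame('wrist')[:,:,::-1])
print('wrist handle',spotter.look_for('brush_handle','wrist')[:2])
I=grab_frame('scene'),grab_frame('side')
print('pred top',proj([(708,32,229)],W))
for c in('scene','side'):
  for q in('brush_handle','cup_tall','cup_mid'): print(c,q,[(np.round(d['box'],1).tolist(),round(d['conf'],2)) for d in spotter.look_for(q,c)[:3]])
a=I[0][170:320,310:440,::-1]; b=I[1][100:300,310:440,::-1]
cv2.imwrite('pics/b1.png',np.hstack([cv2.resize(a,(390,450)),cv2.resize(b,(390,600))[:450]]))
E
```

```text
time_s: 10.88
ee_pos: [622.8, 119.8, 254.7]
ee_rot: [179.9, 0.1, 156.7]
force: [-0.1, 0.9, -0.5]
gripper_width: 37.4
time_s: 11.38
ee_pos: [708.3, 30.7, 253.6]
ee_rot: [180.0, -0.1, 156.7]
force: [-0.8, 0.4, -0.4]
gripper_width: 77.4
[ 1.53412737e+00  2.96110315e+01  6.08577401e+01  2.87728087e-02
  8.95770812e+01 -6.51344384e+01]
wrist handle [{'box': [2.1, 86.9, 137.3, 177.5], 'conf': 0.66}, {'box': [309.9, 194.4, 24.2, 67.5], 'conf': 0.64}]
pred top [[320.52219113 252.15108875]]
scene brush_handle [([363.9, 231.3, 15.3, 52.1], 0.93), ([249.7, 248.2, 29.7, 44.9], 0.61)]
scene cup_tall [([250.4, 248.1, 29.4, 45.5], 0.62), ([155.3, 312.2, 131.6, 137.6], 0.31)]
scene cup_mid [([299.9, 207.4, 22.2, 39.9], 0.81), ([250.0, 192.8, 24.3, 38.0], 0.64)]
side brush_handle [([370.5, 180.8, 14.4, 68.9], 0.59)]
side cup_tall [([259.8, 276.5, 35.3, 61.2], 0.74)]
side cup_mid [([186.8, 237.1, 30.1, 53.1], 0.88), ([250.5, 223.5, 30.1, 51.6], 0.84)]
```

View pics/w2.png

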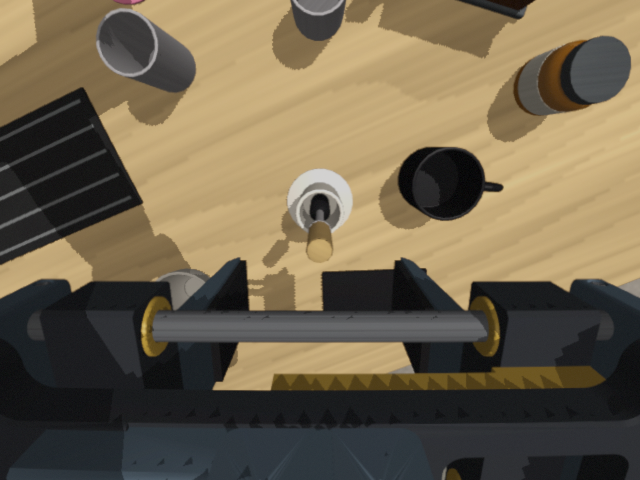

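Handle end at (320,248), against a prediction of (320,252), so it is within a few mm. Down and grip.

```bash
python3 -m jog '0 0 0 0 0 -1.5 1;0 0 0 0 0 -3 1;0 0 0 0 0 -4.4 1;0 0 0 0 0 -4.4 1' && python3 -m jog '0 0 0 0 0 0 0;0 0 0 0 0 0 0;0 0 0 0 0 0 0;0 0 0 0 0 0 0;0 0 0 0 0 0 0' 30; python3 -m jog '0 0 0 0 0 0 0;0 0 0 0 0 0 0'; python3 - <<'E'
from h import *
S,D=[camera_params(c) for c in('scene','side')]
I=grab_frame('scene'),grab_frame('side')
a=I[0][170:320,310:440,::-1]; b=I[1][130:290,310:440,::-1]
cv2.imwrite('pics/b2.png',np.hstack([cv2.resize(a,(390,450)),cv2.resize(b,(390,480))[:450]]))
E
```

```text
time_s: 12.38
ee_pos: [705.4, 30.6, 141.4]
ee_rot: [-179.8, -0.4, 156.7]
force: [-0.1, -0.2, 0.3]
gripper_width: 91.5
time_s: 13.0
ee_pos: [707.6, 30.6, 144.8]
ee_rot: [180.0, 0.0, 156.7]
force: [0.3, 0.4, 0.2]
gripper_width: 44.2
time_s: 13.25
ee_pos: [707.5, 30.6, 144.5]
ee_rot: [180.0, -0.0, 156.7]
force: [-0.4, -0.4, 0.4]
gripper_width: 23.7
```

View pics/b2.png

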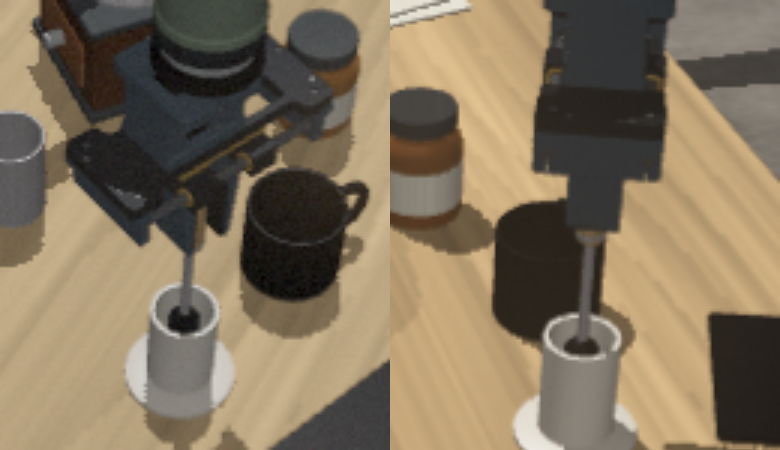

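```bash
python3 -m jog '0 0 0 0 0 0 0;0 0 0 0 0 0 0;0 0 0 0 0 1 0;0 0 0 0 0 2.5 0;0 0 0 0 0 4 0' 30; python3 -m jog '0 0 0 0 0 2 0;0 0 0 -1.8 -0.8 2 0;0 0 0 -3.6 -1.6 2 0;0 0 0 -5.4 -2.4 2 0;0 0 0 -7.2 -3.2 2 0'; python3 -m jog '0 0 0 -1.94 -0.84 0 0;0 0 0 -1.94 -0.84 0 0;0 0 0 -1.94 -0.84 0 0'; python3 - <<'E'
from h import *
S,D,W=[camera_params(c) for c in('scene','side','wrist')]
I=[grab_frame(c) for c in('scene','side','wrist')]
P={'scene':S,'side':D}
B={c:{q:[(np.round(d['box'],1).tolist(),round(d['conf'],2)) for d in spotter.look_for(q,c)[:2]] for q in('cup_tall','brush_tip','brush_handle','cup_mid')} for c in P}
for c in B: print(c,B[c])
a=I[0][160:320,200:360,::-1]; b=I[1][180:360,200:360,::-1]
cv2.imwrite('pics/c1.png',np.hstack([cv2.resize(a,(400,400)),cv2.resize(b,(400,450))[:400]]))
print(fitcyl([(S,B['scene']['cup_tall'][0][0]),(D,B['side']['cup_tall'][0][0])],0,105,30))
E
```

```text
time_s: 13.98
ee_pos: [707.3, 30.6, 245.3]
ee_rot: [-180.0, -0.0, 156.7]
force: [0.2, -0.1, -0.1]
gripper_width: 19.3
time_s: 14.6
ee_pos: [525.9, -49.9, 294.5]
ee_rot: [-180.0, 0.0, 156.7]
force: [0.1, -0.8, -0.7]
gripper_width: 19.1
time_s: 14.98
ee_pos: [479.5, -70.4, 294.9]
ee_rot: [180.0, 0.1, 156.7]
force: [-0.1, 0.0, -0.0]
gripper_width: 20.0
scene {'cup_tall': [([250.7, 248.7, 26.7, 45.5], 0.85)], 'brush_tip': [([251.6, 174.9, 15.4, 73.6], 0.95)], 'brush_handle': [([252.1, 172.2, 14.8, 79.7], 0.93)], 'cup_mid': [([298.8, 205.3, 23.8, 38.7], 0.78), ([253.2, 191.2, 24.6, 38.7], 0.56)]}
side {'cup_tall': [([258.7, 275.5, 32.0, 62.9], 0.68), ([307.0, 160.8, 24.8, 46.5], 0.57)], 'brush_tip': [([264.7, 176.8, 16.1, 89.6], 0.76)], 'brush_handle': [([264.5, 182.0, 17.4, 84.2], 0.86)], 'cup_mid': [([251.1, 224.4, 28.9, 50.1], 0.74), ([186.8, 239.6, 30.8, 50.1], 0.69)]}
(array([476.73363074, -70.77094201]), array([-1.2,  0. ,  1.2,  1.2, -1.5, -0.9,  0.9, -0.1]))
```

View pics/c1.png

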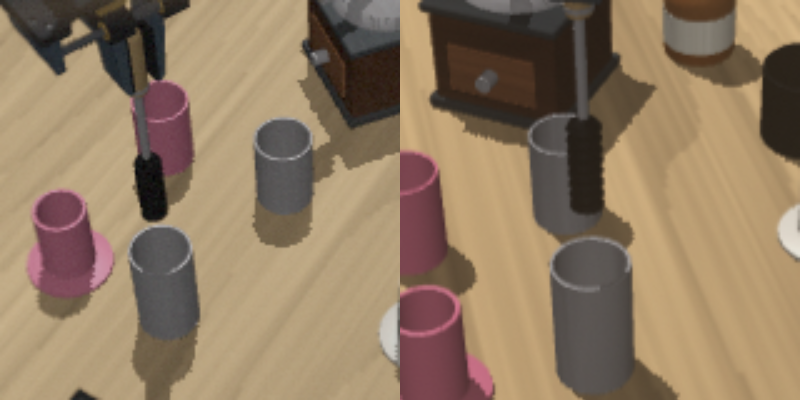

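```bash
python3 - <<'E'
from h import *
S,D=[camera_params(c) for c in('scene','side')]
print('tip',tri([(261.4,245.8),(274.6,263.3)],[S,D]))
print('head top',tri([(200+146/2.5,160+157/2.5),(200+182/2.5,180+118/2.5)],[S,D]))
print('cup rim',tri([(200+161/2.5,160+250/2.5),(200+191/2.5,180+264/2.5)],[S,D]))
print('mid rim',tri([(200+283/2.5,160+138/2.5),(200+160/2.5,180+137/2.5)],[S,D]))
E
```

```text
tip (array([479.8540591 , -71.32678963, 155.34080803]), array([-0., -0.,  0.,  0.]))
head top (array([479.77770199, -70.09713986, 231.94826098]), array([-0., -0.,  0.,  0.]))
cup rim (array([481.45085788, -69.99043313, 102.51196116]), array([ 0. ,  0.1, -0. , -0. ]))
mid rim (array([497.23943322, 123.14178688,  78.68143799]), array([ 0. ,  0.2, -0.1, -0.1]))
```

```bash
python3 -m jog '0 0 0 0 0 -1.5 0;0 0 0 0 0 -3 0;0 0 0 0 0 -4.5 0;0 0 0 0 0 -5.7 0;0 0 0 0 0 -5.7 0'; for i in 1; do python3 -m jog '0 0 0 0 0 -0.1 0;0 0 0 0 0 -0.1 0'; python3 -m jog '0 0 0 0 0 -0.1 0;0 0 0 0 0 -0.1 0';python3 -m jog '0 0 0 0 0 -0.1 0;0 0 0 0 0 -0.1 0'; done
```

```text
time_s: 16.15
ee_pos: [477.3, -70.1, 150.3]
ee_rot: [-179.9, -0.3, 156.7]
force: [-0.4, 0.4, -0.6]
gripper_width: 19.2
time_s: 16.4
ee_pos: [480.0, -70.5, 150.8]
ee_rot: [180.0, 0.1, 156.7]
force: [0.8, -0.3, -1.1]
gripper_width: 20.0
time_s: 16.65
ee_pos: [479.1, -70.4, 147.3]
ee_rot: [180.0, 0.0, 156.7]
force: [0.4, 0.1, -0.3]
gripper_width: 19.7
time_s: 16.9
ee_pos: [478.8, -70.4, 144.4]
ee_rot: [-180.0, -0.0, 156.7]
force: [0.5, 0.3, 0.3]
gripper_width: 19.2
```

```bash
python3 -m jog '0 0 0 0 0 -0.1 0;0 0 0 0 0 -0.1 0'; python3 -m jog '0 0 0 0 0 -0.1 0;0 0 0 0 0 -0.1 0';python3 -m jog '0 0 0 0 0 -0.1 0;0 0 0 0 0 -0.1 0'
```

```text
time_s: 17.15
ee_pos: [479.5, -70.5, 142.4]
ee_rot: [180.0, 0.1, 156.7]
force: [-1.1, 0.5, 1.5]
gripper_width: 19.6
time_s: 17.4
ee_pos: [480.3, -70.7, 142.4]
ee_rot: [180.0, 0.2, 156.7]
force: [-2.5, 0.6, 15.7]
gripper_width: 19.6
time_s: 17.65
ee_pos: [482.1, -71.3, 141.9]
ee_rot: [179.9, 0.5, 156.7]
force: [-2.4, 0.1, 24.5]
gripper_width: 19.6
```

```bash
for i in 1; do python3 -m jog '0 0 0 0 0 2.2 0;0 0 0 0 0 4.4 0;0 0 0 0 0 4.4 0;0 0 0 0 0 2.2 0;0 0 0 0 0 0.5 0'; python3 -m jog '0 0 0 0 0 -0.4 0;0 0 0 0 0 -0.4 0'; python3 -m jog '0 0 0 0 0 2.2 0;0 0 0 0 0 4.3 0;0 0 0 0 0 4.3 0;0 0 0 0 0 2.2 0;0 0 0 0 0 0.4 0';python3 -m jog '0 0 0 0 0 -0.4 0;0 0 0 0 0 -0.4 0';python3 -m jog '0 0 0 0 0 2.2 0;0 0 0 0 0 4.3 0;0 0 0 0 0 4.3 0;0 0 0 0 0 2.2 0;0 0 0 0 0 0.4 0';python3 -m jog '0 0 0 0 0 -0.4 0;0 0 0 0 0 -0.4 0'; python3 -m jog '0 0 0 0 0 2 0;0 0 0 0 0 4 0;0 0 0 0 0 6.2 0;0 0 0 0 0 6.2 0';  done
python3 - <<'E'
from h import *
S,D,W=[camera_params(c) for c in('scene','side','wrist')]
I=[grab_frame(c) for c in('scene','side')]
P={'scene':S,'side':D}
B={c:{q:[(np.round(d['box'],1).tolist(),round(d['conf'],2)) for d in spotter.look_for(q,c)[:2]] for q in('cup_tall','brush_tip','cup_mid')} for c in P}
for c in B: print(c,B[c])
a=I[0][160:320,200:360,::-1]; b=I[1][180:360,200:360,::-1]
cv2.imwrite('pics/c2.png',np.hstack([cv2.resize(a,(400,400)),cv2.resize(b,(400,450))[:400]]))
print(fitcyl([(S,B['scene']['cup_tall'][0][0]),(D,B['side']['cup_tall'][0][0])],0,105,30))
E
```

```text
time_s: 18.27
ee_pos: [477.4, -70.1, 146.7]
ee_rot: [-180.0, -0.2, 156.7]
force: [-0.1, -0.4, -1.4]
gripper_width: 19.1
time_s: 18.52
ee_pos: [478.7, -70.7, 139.9]
ee_rot: [-180.0, -0.0, 156.7]
force: [-2.4, -0.3, 6.5]
gripper_width: 19.4
time_s: 19.15
ee_pos: [477.3, -70.1, 146.5]
ee_rot: [-180.0, -0.2, 156.7]
force: [0.1, -1.1, -0.2]
gripper_width: 19.4
time_s: 19.4
ee_pos: [478.1, -70.4, 138.9]
ee_rot: [-180.0, -0.1, 156.7]
force: [-0.7, 0.3, 2.4]
gripper_width: 19.5
time_s: 20.02
ee_pos: [477.2, -70.1, 146.5]
ee_rot: [-180.0, -0.2, 156.7]
force: [-0.8, 0.2, -0.2]
gripper_width: 19.6
time_s: 20.27
ee_pos: [477.9, -70.3, 138.5]
ee_rot: [-180.0, -0.2, 156.7]
force: [0.2, 0.2, -0.9]
gripper_width: 19.8
time_s: 20.78
ee_pos: [480.9, -70.7, 298.2]
ee_rot: [179.9, 0.4, 156.7]
force: [0.5, 0.2, -1.1]
gripper_width: 19.6
scene {'cup_tall': [([249.3, 247.9, 25.9, 44.0], 0.6)], 'brush_tip': [([252.4, 170.0, 10.5, 72.1], 0.83)], 'cup_mid': [([253.1, 192.7, 23.2, 37.2], 0.97), ([299.7, 205.3, 23.7, 39.6], 0.93)]}
side {'cup_tall': [([257.0, 274.9, 32.9, 62.3], 0.7), ([263.3, 177.0, 12.3, 84.8], 0.53)], 'brush_tip': [([260.1, 178.0, 13.8, 84.6], 0.84), ([256.3, 275.0, 36.0, 61.0], 0.68)], 'cup_mid': [([249.5, 224.6, 32.4, 48.2], 0.77), ([188.1, 237.0, 31.7, 51.6], 0.57)]}
(array([473.91516677, -68.79889635]), array([-0.4, -0.2,  2.9,  2.4, -1.5, -0.7, -0. ,  0.6]))
```

View pics/c2.png

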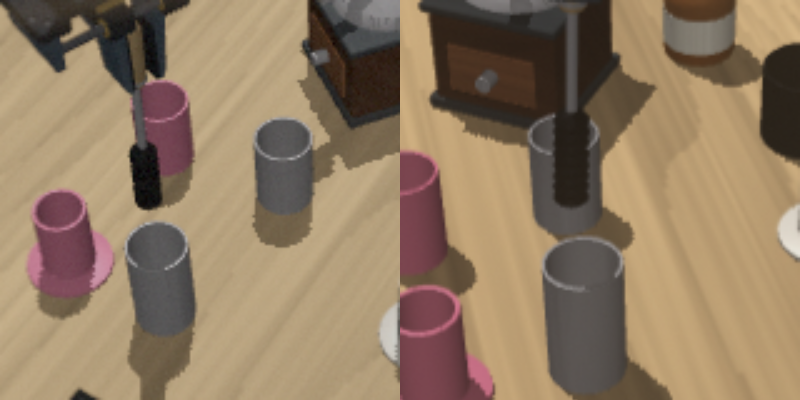

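```bash
python3 - <<'E'
from h import *
S,D=[camera_params(c) for c in('scene','side')]
print('tip',tri([(200+148/2.5,160+206/2.5),(200+172/2.5,180+204/2.5)],[S,D]))
print('head top',tri([(200+144/2.5,160+147/2.5),(200+172/2.5,180+114/2.5)],[S,D]), env.state()['ee_pos'])
print('cup rim',tri([(200+158/2.5,160+246/2.5),(200+183/2.5,180+264/2.5)],[S,D]))
print(fitcyl([(S,[299.7,205.3,23.7,39.6]),(D,[249.5,224.6,32.4,48.2])],0,85,30))
print(fitcyl([(S,[301.5,207.5,24,36.5]),(D,[251.5,226,29.5,47])],0,85,30))
E
```

```text
tip (array([470.70449556, -66.39290916, 157.09969713]), array([-0. , -0.2,  0.1,  0.1]))
head top (array([473.72773139, -63.70291679, 232.94963885]), array([ 0.1,  0.7, -0.3, -0.4])) [478.45755605 -70.31586324 293.29200706]
cup rim (array([476.04423381, -67.04729362, 101.4357294 ]), array([ 0. ,  0.2, -0.1, -0.1]))
(array([497.02124952, 119.95158593]), array([ 0.8,  0.4,  1.4,  0.4,  0.1,  0.3, -2.3,  0.9]))
(array([500.2293493 , 119.22281941]), array([-0.1, -1.1,  0.2,  2. , -0.4, -1.2,  0.1,  0.7]))
```

```bash
cat >> h.py <<'E'
def tip():
    uv=[];ps=[]
    for c in('scene','side'):
        grab_frame(c); r=[d for d in spotter.trace('brush_tip',c) if d['box'][3]>2.5*d['box'][2]][0]
        y,x=np.nonzero(r['region']); m=y>=y.max()-3; uv.append((x[m].mean(),y.max()-1)); ps.append(camera_params(c)); print(c,np.round(r['box']),uv[-1],round(r['conf'],2))
    return tri(uv,ps)
def cup(q,h,near):
    "fit cup from both traces, choosing candidate nearest the expected xy"
    obs=[]
    for c in('scene','side'):
        p=camera_params(c); e=box(cyl(*near,0,h,30),p); grab_frame(c)
        ds=[d for d in spotter.trace(q,c)+spotter.look_for(q,c)]
        ds=[d for d in ds if np.abs(b4(d['box'])-e).max()<25]
        obs+=[(p,d['box']) for d in ds]; print(c,len(ds))
    return fitcyl(obs,0,h,30,near)
E
python3 -m jog '0 0 0 0 0 0 0;0 0 0 0.2 1.8 0 0;0 0 0 0.5 3.6 0 0;0 0 0 0.8 5.4 0 0;0 0 0 1.1 7.46 0 0' 45; python3 -m jog '0 0 0 0 0 0 0;0 0 0 0 0 0 0'
python3 - <<'E'
from h import *
print(env.state()['ee_pos']); print('tip',tip()); print('mid',cup('cup_mid',85,(498,120))); print('tall',cup('cup_tall',105,(475,-69)))
E
```

```text
time_s: 21.8
ee_pos: [506.7, 117.3, 294.5]
ee_rot: [-180.0, 0.0, 156.6]
force: [0.8, -0.8, -0.2]
gripper_width: 19.5
time_s: 22.05
ee_pos: [506.3, 115.8, 294.3]
ee_rot: [-179.9, -0.0, 156.7]
force: [0.8, -0.6, -0.9]
gripper_width: 19.6
[506.3270343  115.788167   294.31647321]
scene [306. 125.  10.  73.] (np.float64(311.22222222222223), np.int64(195)) 0.63
side [255. 126.  16.  78.] (np.float64(262.20588235294116), np.int64(203)) 0.84
tip (array([497.13218865, 117.32370291, 159.98583466]), array([-0.1, -0.7,  0.4,  0.5]))
scene 2
side 2
mid (array([497.99868449, 117.76231092]), array([ 0.1,  2. ,  3.1,  1.1, -0.2,  1.3,  2. , -0.4, -1. ,  1. , -2.1,
       -1.5, -0.8,  0.6, -0.1,  0.3]))
scene 2
side 2
tall (array([473.72510066, -70.35579246]), array([ 0.5,  1.8,  0.2, -1.8, -0.3,  1.5,  2.2,  3. , -0.9,  0. , -0.4,
        0.9,  0.2, -2.5, -1.6,  0. ]))
```

```bash
python3 -m jog '0 0 0 0 0 -1.5 0;0 0 0 0 0 -3 0;0 0 0 0 0 -4.5 0;0 0 0 0 0 -5.9 0;0 0 0 0 0 -5.9 0'; python3 -m jog '0 0 0 0 0 -0.2 0;0 0 0 0 0 -0.2 0';python3 -m jog '0 0 0 0 0 -0.1 0;0 0 0 0 0 -0.1 0';python3 -m jog '0 0 0 0 0 -0.1 0;0 0 0 0 0 -0.1 0'
```

```text
time_s: 23.48
ee_pos: [504.4, 115.7, 144.8]
ee_rot: [-179.8, -0.3, 156.7]
force: [-0.7, 0.7, -0.2]
gripper_width: 19.5
time_s: 23.72
ee_pos: [507.4, 116.3, 143.2]
ee_rot: [179.9, 0.1, 156.7]
force: [-0.4, -0.4, -0.1]
gripper_width: 19.6
time_s: 23.98
ee_pos: [506.6, 116.1, 139.9]
ee_rot: [180.0, 0.0, 156.7]
force: [-0.2, 0.7, -0.7]
gripper_width: 19.4
time_s: 24.22
ee_pos: [507.1, 116.2, 138.2]
ee_rot: [179.9, 0.1, 156.7]
force: [-0.8, -0.1, 5.4]
gripper_width: 19.5
```

```bash
python3 -m jog '0 0 0 0 0 1.8 0;0 0 0 0 0 3.6 0;0 0 0 0 0 3.6 0;0 0 0 0 0 1.8 0;0 0 0 0 0 0.3 0'; python3 -m jog '0 0 0 0 0 -0.35 0;0 0 0 0 0 -0.35 0;0 0 0 0 0 -0.35 0'; python3 -m jog '0 0 0 0 0 1.8 0;0 0 0 0 0 3.6 0;0 0 0 0 0 3.6 0;0 0 0 0 0 1.8 0;0 0 0 0 0 0.3 0'; python3 -m jog '0 0 0 0 0 -0.35 0;0 0 0 0 0 -0.35 0;0 0 0 0 0 -0.35 0';python3 -m jog '0 0 0 0 0 1.8 0;0 0 0 0 0 3.6 0;0 0 0 0 0 3.6 0;0 0 0 0 0 1.8 0;0 0 0 0 0 0.3 0'; python3 -m jog '0 0 0 0 0 -0.35 0;0 0 0 0 0 -0.35 0;0 0 0 0 0 -0.35 0'; python3 -m jog '0 0 0 0 0 2 0;0 0 0 0 0 4 0;0 0 0 0 0 6.4 0;0 0 0 0 0 6.4 0;0 0 0 0 0 6.4 0'
python3 - <<'E'
from h import *
print(env.state()['ee_pos']); print('tip',tip()); print('mid',cup('cup_mid',85,(498,118)));
for c in ('scene','side'): print(c,'stand',[(np.round(d['box'],1).tolist(),round(d['conf'],2)) for d in spotter.look_for('brush_stand',c)])
E
```

```text
time_s: 24.85
ee_pos: [505.5, 115.9, 142.4]
ee_rot: [-180.0, -0.1, 156.7]
force: [0.1, 0.1, -1.3]
gripper_width: 19.4
time_s: 25.22
ee_pos: [505.8, 115.7, 137.1]
ee_rot: [-179.9, -0.0, 156.7]
force: [-2.4, -0.8, 12.2]
gripper_width: 19.4
time_s: 25.85
ee_pos: [504.9, 115.7, 140.3]
ee_rot: [-179.9, -0.2, 156.7]
force: [0.4, -0.1, -1.0]
gripper_width: 19.5
time_s: 26.22
ee_pos: [505.5, 115.6, 135.4]
ee_rot: [-179.9, -0.1, 156.7]
force: [-2.0, -1.2, 13.3]
gripper_width: 19.4
time_s: 26.85
ee_pos: [504.4, 115.6, 138.6]
ee_rot: [-179.9, -0.2, 156.7]
force: [0.0, 0.6, -0.4]
gripper_width: 19.3
time_s: 27.22
ee_pos: [505.1, 115.4, 133.7]
ee_rot: [-179.9, -0.1, 156.7]
force: [-3.8, -1.2, 13.9]
gripper_width: 18.9
time_s: 27.85
ee_pos: [505.4, 115.8, 291.1]
ee_rot: [-179.9, -0.2, 156.7]
force: [0.4, -0.1, -1.8]
gripper_width: 19.4
[505.42134616 115.84244287 291.06082232]
scene [307. 153.  12.  42.] (np.float64(311.0), np.int64(192)) 0.63
side [254. 130.  11.  75.] (np.float64(260.5), np.int64(203)) 0.96
tip (array([493.47717663, 123.29550827, 158.88344166]), array([ 0.1,  0.5, -0.3, -0.3]))
scene 2
side 2
mid (array([497.34823127, 118.06034507]), array([ 1. ,  0.8, -0.1,  1.2,  1.1,  0.2,  3.1,  0.1, -1.3,  1.4, -2.3,
        0.7, -0.3, -0.2,  0. , -0.1]))
scene stand [([351.4, 267.6, 39.3, 40.0], 0.94), ([206.9, 235.4, 39.4, 42.6], 0.58), ([322.3, 139.3, 37.2, 22.0], 0.3)]
side stand [([352.3, 233.1, 41.5, 55.0], 0.96), ([189.4, 294.7, 46.8, 63.4], 0.65), ([256.6, 129.2, 11.4, 74.2], 0.15)]
```

```bash
python3 -m jog '-0.1 -0.2 0 1.8 -0.8 0 0;-0.2 -0.4 0 3.6 -1.6 0 0;-0.3 -0.6 0 5.4 -2.4 0 0;-0.37 -0.73 0 7.2 -3.1 0 0;-0.37 -0.73 0 8 -3.42 0 0'; python3 -m jog '0 0 0 0 0 0 0;0 0 0 0 0 0 0'
python3 - <<'E'
from h import *
S,D=[camera_params(c) for c in('scene','side')]
print(env.state()['ee_pos']); print('tip',tip())
f=lambda v: np.concatenate([box(np.vstack([cyl(v[0],v[1],0,5,44),cyl(v[0],v[1],0,85,27)]),p)-b4(b) for p,b in((S,[351.4, 267.6, 39.3, 40.0]),(D,[352.3, 233.1, 41.5, 55.0]),(S,[353,267,36,40]),(D,[350,236,45,52]))])
s=least_squares(f,(706,30),loss='soft_l1',f_scale=2); print('pot',s.x,np.round(f(s.x),1))
a=grab_frame('scene')[160:320,300:440,::-1]; b=grab_frame('side')[130:290,310:450,::-1]
cv2.imwrite('pics/b3.png',np.hstack([cv2.resize(x,(400,457)) for x in(a,b)]))
E
```

```text
time_s: 29.08
ee_pos: [708.3, 29.5, 292.1]
ee_rot: [-179.7, 4.1, 156.6]
force: [-0.9, -0.2, -0.5]
gripper_width: 19.3
time_s: 29.32
ee_pos: [705.8, 31.0, 293.4]
ee_rot: [-179.7, 4.0, 156.7]
force: [0.4, 0.5, -0.6]
gripper_width: 19.0
[705.80968184  30.96761917 293.35578959]
scene [366. 208.  14.  46.] (np.float64(371.22222222222223), np.int64(252)) 0.83
side [368. 131.  13.  81.] (np.float64(372.97058823529414), np.int64(211)) 0.65
tip (array([702.16528673,  32.3114087 , 159.37163982]), array([-0.1, -0.6,  0.3,  0.4]))
pot [711.03422822  29.19211524] [ 0.8 -2.9 -1.7  2.9  0.1  1.1  0.1 -0.6 -0.8 -2.3 -0.   3.5  2.4 -1.8
 -1.1 -0.5]
```

View pics/b3.png

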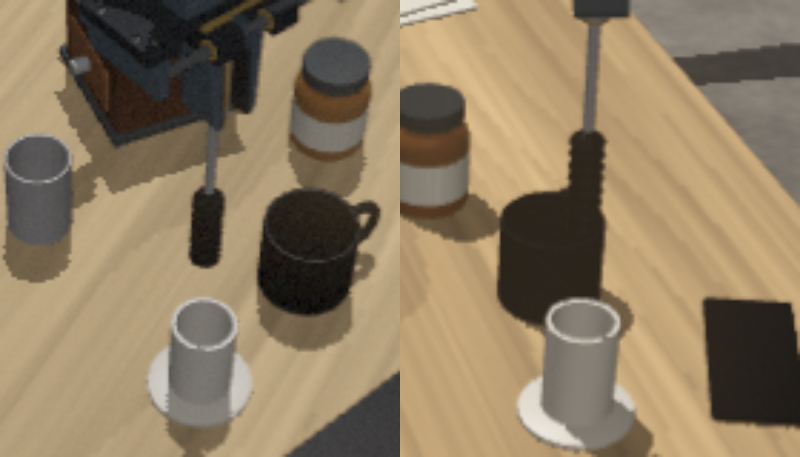

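```bash
python3 - <<'E'
from h import *
S,D=[camera_params(c) for c in('scene','side')]
print('rim',tri([(300+204/2.857,160+324/2.857),(310+183/2.857,130+320/2.857)],[S,D]), ray((371.4,273.4),S,85), ray((374,242),D,85))
print('base',tri([(300+200/2.857,160+383/2.857),(310+177/2.857,130+409/2.857)],[S,D]))
E
```

```text
rim (array([708.08198312,  30.1340022 ,  84.56537463]), array([-0. , -0.1,  0. ,  0.1])) [708.30095942  29.66597848  85.        ] [707.73243636  29.82582299  85.        ]
base (array([709.02485181,  30.13532585,   1.73783582]), array([-0. , -0.1,  0. ,  0.1]))
```

```bash
python3 -m jog '0 0 0 0.22 -0.08 0 0;0 0 0 0.22 -0.08 0 0;0 0 0 0.22 -0.08 -1.2 0;0 0 0 0.22 -0.08 -2.4 0;0 0 0 0.22 -0.08 -3.4 0';python3 -m jog '0 0 0 0 0 -0.8 0;0 0 0 0 0 -1.6 0;0 0 0 0 0 -2.4 0;0 0 0 0 0 -2.4 0'; python3 -m jog '0 0 0 0 0 -0.1 0;0 0 0 0 0 -0.1 0';python3 -m jog '0 0 0 0 0 -0.1 0;0 0 0 0 0 -0.1 0'
```

```text
time_s: 30.25
ee_pos: [711.7, 28.6, 206.9]
ee_rot: [-179.7, 4.0, 156.7]
force: [0.1, -0.1, -1.2]
gripper_width: 19.5
time_s: 30.75
ee_pos: [710.9, 28.5, 146.2]
ee_rot: [-179.6, 3.9, 156.7]
force: [-0.6, 0.1, -0.4]
gripper_width: 19.6
time_s: 31.0
ee_pos: [712.5, 28.6, 146.8]
ee_rot: [-179.8, 4.2, 156.7]
force: [-0.2, 0.7, -0.1]
gripper_width: 19.3
time_s: 31.25
ee_pos: [712.0, 28.6, 143.4]
ee_rot: [-179.8, 4.1, 156.7]
force: [-0.2, -0.0, -0.8]
gripper_width: 19.6
```

```bash
python3 -m jog '0 0 0 0 0 -0.08 0.3;0 0 0 0 0 -0.08 0.4;0 0 0 0 0 -0.08 0.8;0 0 0 0 0 -0.08 0.8;0 0 0 0 0 -0.08 0.8';python3 -m jog '0 0 0 0 0 0 1;0 0 0 0 0 0 1;0 0 0 0 0 1.5 1;0 0 0 0 0 3 1;0 0 0 0 0 5 1'
python3 - <<'E'
from h import *
print(env.state()['ee_pos'],env.state()['gripper_width'])
for c in ('scene','side'):
    cv2.imwrite(f'pics/b4{c}.png',grab_frame(c)[:,:,::-1])
    for q in('brush_handle','cup_short'): print(c,q,[(np.round(d['box'],1).tolist(),round(d['conf'],2)) for d in spotter.look_for(q,c)])
E
```

```text
time_s: 31.88
ee_pos: [712.1, 28.6, 141.4]
ee_rot: [-179.8, 4.1, 156.7]
force: [0.1, 0.6, -0.6]
gripper_width: 63.6
time_s: 32.5
ee_pos: [711.4, 28.6, 266.4]
ee_rot: [-179.7, 4.0, 156.7]
force: [0.9, -0.1, -0.3]
gripper_width: 91.2
[711.37487183  28.55998255 266.40752771] 91.2423528147005
scene brush_handle [([365.2, 229.3, 11.6, 52.6], 0.88)]
scene cup_short [([399.7, 173.3, 31.1, 45.4], 0.31)]
side brush_handle [([369.6, 181.6, 16.4, 69.7], 0.83), ([410.7, 297.6, 50.8, 48.4], 0.29)]
side cup_short []
```

The brush stands as it did at the start. Now the cups: level the tool, turn its yaw to about 90° so the jaws lie along x, and go over the tall cup.

```bash
python3 -m jog '0.37 0.73 0 -1 -0.4 0 1;0.37 0.73 0 -2.5 -1.1 0 1'; python3 -m jog '0 0 -1.4 -1.8 -0.8 0 1;0 0 -2.8 -3.6 -1.5 0 1;0 0 -4.2 -5.4 -2.2 0 1;0 0 -5.6 -6.2 -2.52 0 1;0 0 -6.8 -7.02 -2.82 0 1'; python3 -m jog '0 0 -1.6 0 0 -0.5 1;0 0 -3.2 0 0 -1 1;0 0 -4.8 0 0 -1.5 1;0 0 -6.54 0 0 -2 1;0 0 -6.54 0 0 -2 1'
python3 - <<'E'
from h import *
s=env.state();print(s['ee_pos'],s['ee_rot'],s['qpos'])
print('tall',cup('cup_tall',105,(474,-70)));print('mid',cup('cup_mid',85,(497,118)))
W=camera_params('wrist'); cv2.imwrite('pics/w5.png',grab_frame('wrist')[:,:,::-1])
print([ (np.round(d['box']),round(d['conf'],2)) for d in spotter.look_for('cup_tall','wrist')]); print(box(cyl(474.5,-69.5,0,105,30),W).round())
E
```

```text
time_s: 33.05
ee_pos: [649.4, 0.7, 262.7]
ee_rot: [-179.9, -0.3, 156.7]
force: [0.7, -0.5, 0.1]
gripper_width: 90.9
time_s: 33.67
ee_pos: [472.1, -69.6, 264.9]
ee_rot: [-179.9, -0.1, 122.5]
force: [0.9, -0.6, 0.5]
gripper_width: 91.2
time_s: 34.3
ee_pos: [472.4, -69.2, 214.2]
ee_rot: [-179.7, -0.0, 90.1]
force: [-0.2, -1.0, 0.6]
gripper_width: 91.1
[472.42912353 -69.1675921  214.19678513] [-1.79720011e+02 -4.82948545e-02  9.00908180e+01] [-9.70948266e+00  8.28496398e+00  9.77157611e+01 -7.12537846e-05
  7.42833989e+01 -9.80039917e+00]
scene 2
side 2
tall (array([474.05821245, -69.91498497]), array([ 1.9,  0.2,  2.7,  0.5,  0.3,  1.1, -0.3,  1.8, -1.2, -0.5, -0.4,
        1.9, -0.6, -0.8, -0.9,  0.1]))
scene 2
side 2
mid (array([498.80258138, 119.01714528]), array([ 0.2,  1.2,  0.6, -0.2, -0.3,  2.8,  3.7, -0.3,  1.7,  0.1, -1.9,
        2.7, -0.6,  0.2, -2.5, -2.2]))
[(array([289., 184.,  64.,  70.]), 0.95)]
[289. 183. 352. 256.]
```

```bash
python3 -m jog '0 0 0 0 0 -2 1;0 0 0 0 0 -4 1;0 0 0 0 0 -6 1;0 0 0 0 0 -7.6 1;0 0 0 0 0 -7.6 1'; python3 -m jog '0 0 0 0 0 0 0;0 0 0 0 0 0 0;0 0 0 0 0 0 0;0 0 0 0 0 0 0;0 0 0 0 0 0 0' 25;  python3 -m jog '0 0 0 0 0 0 0;0 0 0 0 0 0 0;0 0 0 0 0 0.4 0;0 0 0 0 0 1 0;0 0 0 0 0 1 0'
```

```text
time_s: 35.62
ee_pos: [471.5, -69.0, 24.1]
ee_rot: [-179.6, -0.1, 90.0]
force: [0.2, -0.1, 1.1]
gripper_width: 91.4
time_s: 36.25
ee_pos: [474.6, -69.5, 27.3]
ee_rot: [179.9, 0.0, 90.0]
force: [-2.2, 0.3, 5.8]
gripper_width: 58.4
time_s: 36.88
ee_pos: [474.9, -69.5, 52.3]
ee_rot: [179.9, 0.0, 90.0]
force: [0.7, -0.5, -2.0]
gripper_width: 58.4
```

```bash
python3 -m jog '0 0 0 0 0 1 0;0 0 0 0.4 -2 1.4 0;0 0 0 0.8 -4 1.4 0;0 0 0 1.2 -6 1.4 0;0 0 0 1.6 -8 1.4 0'; python3 -m jog '0 0 0 0.3 -2 0 0;0 0 0 0.66 -4.02 0 0;0 0 0 0.66 -4.02 0 0;0 0 0 0.66 -4.02 -0.8 0;0 0 0 0.66 -4.02 -1.6 0'
python3 - <<'E'
from h import *
s=env.state();print(s['ee_pos'],s['ee_rot'])
S,D=camera_params('scene'),camera_params('side')
a=grab_frame('scene')[220:470,130:350,::-1]; b=grab_frame('side')[250:480,230:440,::-1]
cv2.imwrite('pics/m1.png',np.hstack([cv2.resize(x,(400,450)) for x in(a,b)]))
for c,p in(('scene',S),('side',D)): print(c,[ (np.round(d['box']),round(d['conf'],2)) for d in spotter.look_for('cup_tall',c)], box(cyl(531,-370,16,121,30),p).round())
E
```

```text
time_s: 37.5
ee_pos: [513.8, -270.8, 85.6]
ee_rot: [-180.0, -0.0, 90.0]
force: [1.4, 0.8, -2.0]
gripper_width: 58.6
time_s: 38.12
ee_pos: [529.9, -368.7, 45.2]
ee_rot: [-179.9, -0.1, 90.0]
force: [-0.5, -0.6, -1.9]
gripper_width: 58.1
[ 529.88413115 -368.65487178   45.17030906] [-1.79935363e+02 -7.99032970e-02  8.99989970e+01]
scene [(array([187., 354.,  34.,  48.]), 0.72), (array([322., 139.,  38.,  22.]), 0.3)] [186. 354. 224. 404.]
side [(array([333., 390.,  43.,  73.]), 0.59)] [334. 386. 378. 464.]
```

View pics/m1.png

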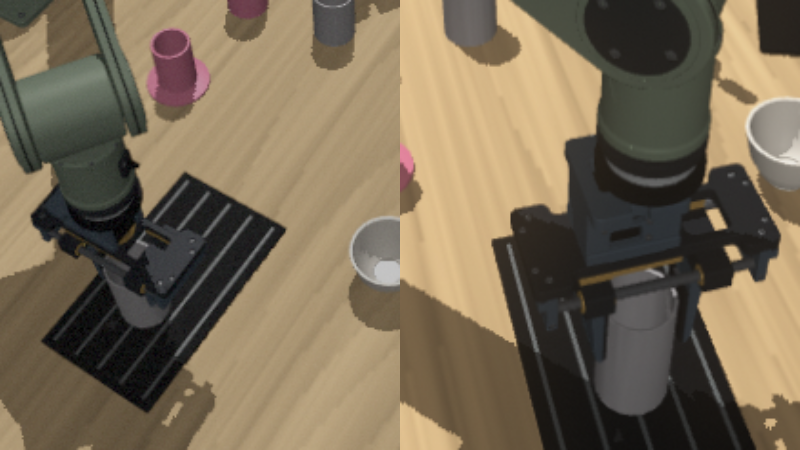

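```bash
python3 -m jog '0 0 0 0 0 -0.4 0;0 0 0 0 0 -0.4 0;0 0 0 0 0 -0.48 0;0 0 0 0 0 -0.54 0;0 0 0 0 0 -0.54 0'; python3 -m jog '0 0 0 0 0 0 0.75;0 0 0 0 0 0 1;0 0 0 0 0 0 1;0 0 0 0 0 0 1;0 0 0 0 0 0 1'; python3 -m jog '0 0 0 0 0 1.5 1;0 0 0 0 0 3 1;0 0 0 0 0 5 1;0 0 0 0 0 7 1;0 0 0 -0.3 2 7 1'
python3 - <<'E'
from h import *
print(env.state()['force']); print('tall',cup('cup_tall',111,(531,-370)));print('mid',cup('cup_mid',85,(498,118)))
E
```

```text
time_s: 38.95
ee_pos: [530.7, -370.0, 33.4]
ee_rot: [180.0, 0.0, 90.0]
force: [-0.7, 0.7, 1.9]
gripper_width: 58.7
time_s: 39.58
ee_pos: [530.5, -369.9, 32.8]
ee_rot: [180.0, -0.0, 90.0]
force: [0.0, 0.1, -0.6]
gripper_width: 91.2
time_s: 40.2
ee_pos: [525.8, -323.2, 212.5]
ee_rot: [179.5, 0.4, 89.8]
force: [0.9, 2.4, -0.8]
gripper_width: 91.0
[ 0.94090615  2.43026519 -0.84407481]
scene 2
side 2
tall (array([ 529.73736755, -368.49072478]), array([-0.8, -1.3,  0.4,  2.1,  1.3, -1.5,  4.7,  3.3, -3.3,  1.8,  0.4,
        1.2, -1.7, -1.5,  1.1, -0.1]))
scene 2
side 2
mid (array([496.55396675, 120.03528999]), array([ 1.8, -0.6,  1.8, -0.6, -1.2,  2.4,  3.3,  0.4, -0.4, -0.5,  0.1,
        0.9, -1.8,  2.1, -0.6,  0.7]))
```

```bash
python3 -m jog '0 0 0 -0.2 2.2 0 1;0 0 0 -0.4 4.4 0 1;0 0 0 -0.6 6.6 0 1;0 0 0 -0.8 8.8 0 1;0 0 0 -0.9 11 0 1'; python3 -m jog '0 0 0 0 2.2 0 1;0 0 0 -0.12 4.4 0 1;0 0 0 -0.12 6.56 0 1;0 0 0 -0.12 6.56 -1 1;0 0 0 -0.12 6.56 -1 1'
python3 - <<'E'
from h import *
s=env.state();print(s['ee_pos'],s['ee_rot'])
W=camera_params('wrist'); grab_frame('wrist')
print([ (np.round(d['box']),round(d['conf'],2)) for d in spotter.look_for('cup_mid','wrist')]); print(box(cyl(498,119,0,85,30),W).round())
E
```

```text
time_s: 41.42
ee_pos: [500.3, -43.5, 208.0]
ee_rot: [180.0, 0.0, 90.0]
force: [0.6, -0.0, -0.3]
gripper_width: 91.1
time_s: 42.05
ee_pos: [496.2, 119.3, 181.3]
ee_rot: [-179.8, 0.1, 90.1]
force: [-0.3, 0.3, 0.2]
gripper_width: 91.2
[496.16035785 119.25597734 181.28019581] [-1.79770950e+02  6.27620280e-02  9.00588852e+01]
[(array([143., 200.,  88.,  78.]), 0.98), (array([289., 186.,  66.,  74.]), 0.63)]
[290. 187. 355. 261.]
```

```bash
python3 -m jog '0 0 0 0 0 -2 1;0 0 0 0 0 -4 1;0 0 0 0 0 -6 1;0 0 0 0 0 -6.8 1;0 0 0 0 0 -6.8 1'; python3 -m jog '0 0 0 0 0 0 0;0 0 0 0 0 0 0;0 0 0 0 0 0 0;0 0 0 0 0 0 0;0 0 0 0 0 0 0' 25;  python3 -m jog '0 0 0 0 0 0 0;0 0 0 0 0 0 0;0 0 0 0 0 1 0;0 0 0 0 0 2 0;0 0 0 0 0 2.4 0'
```

```text
time_s: 42.78
ee_pos: [497.4, 118.2, 12.3]
ee_rot: [-179.9, 0.0, 89.9]
force: [0.0, -0.3, 0.8]
gripper_width: 91.3
time_s: 43.4
ee_pos: [498.1, 119.2, 13.5]
ee_rot: [179.9, -0.0, 90.0]
force: [-0.2, -0.6, 5.8]
gripper_width: 59.0
time_s: 44.02
ee_pos: [497.9, 119.3, 73.6]
ee_rot: [179.9, -0.0, 90.0]
force: [0.5, 0.3, -2.3]
gripper_width: 59.0
```

```bash
python3 -m jog '0 0 0 0.2 -2 0 0;0 0 0 0.4 -4 0 0;0 0 0 0.6 -6 0 0;0 0 0 0.8 -8 0 0;0 0 0 1 -10 0 0'; python3 -m jog '0 0 0 0.1 -2 0 0;0 0 0 0.2 -4 0 0;0 0 0 0.32 -5.76 0 0;0 0 0 0.32 -5.76 -0.8 0;0 0 0 0.32 -5.76 -1.4 0';python3 -m jog '0 0 0 0 0 -0.4 0;0 0 0 0 0 -0.6 0;0 0 0 0 0 -0.68 0;0 0 0 0 0 -0.75 0;0 0 0 0 0 -0.75 0'
```

```text
time_s: 44.65
ee_pos: [521.8, -132.3, 71.9]
ee_rot: [-179.9, -0.0, 90.0]
force: [0.5, -0.5, -0.7]
gripper_width: 59.0
time_s: 45.28
ee_pos: [529.3, -274.8, 35.8]
ee_rot: [-179.9, -0.1, 89.9]
force: [-0.6, 1.2, -1.9]
gripper_width: 59.0
time_s: 45.9
ee_pos: [530.9, -275.0, 19.6]
ee_rot: [179.9, 0.0, 90.0]
force: [0.3, 0.0, -1.0]
gripper_width: 58.3
```

```bash
python3 -m jog '0 0 0 0 0 -0.05 0;0 0 0 0 0 -0.05 0'; python3 -m jog '0 0 0 0 0 0 0.75;0 0 0 0 0 0 1;0 0 0 0 0 0 1;0 0 0 0 0 0 1;0 0 0 0 0 0 1'; python3 -m jog '0 0 0 0 0 2 1;0 0 0 0 0 4 1;0 0 0 0 0 6 1;0 0 0 -1 1.5 8 1;0 0 0 -2 3.5 8 1';python3 -m jog '0 0 0 -1 2 0 1;0 0 0 -2 4 0 1;0 0 0 -2 5 0 1;0 0 0 -2 5 0 1;0 0 0 -2 5 0 1'
python3 - <<'E'
from h import *
S,D=camera_params('scene'),camera_params('side')
print(env.state()['force']); print('tall',cup('cup_tall',111,(530,-369)));print('mid',cup('cup_mid',91,(531,-275)))
for c in('scene','side'):
  for q in('brush_handle','bowl','mug','jar','mat'): print(c,q,[np.round(d['box']).astype(int).tolist() for d in spotter.look_for(q,c)[:2]])
a=grab_frame('scene')[:,:,::-1]; b=grab_frame('side')[:,:,::-1]
cv2.imwrite('pics/end.png',np.hstack([a[160:460,130:450],b[150:480,180:480]][:1]+[cv2.resize(b[150:480,180:480],(300,300))]) if 0 else np.hstack([cv2.resize(a[110:470,140:450],(388,450)),cv2.resize(b[110:480,180:480],(365,450))]))
E
```

```text
time_s: 46.15
ee_pos: [531.0, -275.0, 19.5]
ee_rot: [179.9, 0.0, 90.0]
force: [-1.6, 1.1, 6.0]
gripper_width: 58.7
time_s: 46.78
ee_pos: [530.5, -274.9, 17.7]
ee_rot: [-180.0, -0.0, 90.0]
force: [-0.0, -0.1, 0.0]
gripper_width: 91.6
time_s: 47.4
ee_pos: [482.4, -188.1, 221.5]
ee_rot: [179.5, 0.2, 89.9]
force: [-0.1, 0.5, 0.5]
gripper_width: 91.3
time_s: 48.02
ee_pos: [430.8, -63.0, 217.8]
ee_rot: [180.0, 0.0, 90.0]
force: [0.0, -0.2, 0.5]
gripper_width: 91.2
[ 0.01732733 -0.16226757  0.53371201]
scene 2
side 2
tall (array([ 530.14748542, -369.662445  ]), array([ 1.6, -1.3,  2.1,  2.6,  0.5, -1.2,  0.5,  5. , -0.6, -1.6, -1.7,
        2.9, -1.1, -0.3,  0.5,  2.7]))
scene 2
side 2
mid (array([ 531.05461041, -272.77765571]), array([ 2.9,  2.3,  4.6,  1. ,  2. ,  1. ,  0. ,  1.4, -0.3, -1.5, -1.2,
        1. , -2.1,  0.6, -2.9,  1.1]))
scene brush_handle [[365, 230, 14, 53], [324, 138, 32, 28]]
scene bowl [[324, 338, 42, 42]]
scene mug [[388, 224, 42, 48]]
scene jar [[402, 175, 27, 42]]
scene mat [[155, 311, 132, 138]]
side brush_handle [[369, 180, 16, 67]]
side bowl [[410, 298, 50, 50]]
side mug [[368, 181, 16, 70]]
side jar [[309, 160, 24, 46]]
side mat [[276, 359, 144, 118]]
```

View pics/end.png

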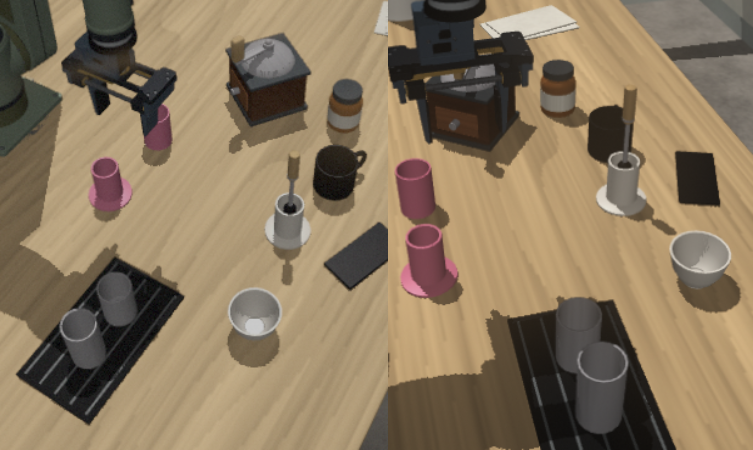

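```bash
python3 -c "
from workcell import env
print(env.job_done())"
```

```text
the job is handed in; nothing more can be done
None
```

The station is cleaned down and handed in after about 49 s of robot time. I got no verdict back.

- **Crank:** I pushed it clockwise about 2.4 turns with the fingers shut. Snapshots taken along the way show the grip just ahead of the fingers each time. My first attempt passed over the top of the grip because the fingertips sit about 34 mm above the reported TCP height. I corrected for that from then on.
- **Scrubbing:** The tall cup was scrubbed first, then the mid cup. No short cup was in view. The brush reached the floor at least three times in each cup and was lifted just above the rim after each stroke. On the tall cup the contact force faded (24, 6.5, 2.4, then about 0 N) as the brush slipped a few mm in the grip, so the last stroke there may not have touched. I gripped harder for the mid cup, which gave 5 to 14 N each time.
- **Final state:** The last pictures show the brush standing in its white pot. Both steel cups are upright on the mat, at about (530, -370) and (531, -273), with roughly 50 mm to spare to its long edges and 60 mm or more to its ends.
- **Bystanders:** The bowl, mug and jar are where they started, and so are the pink look-alikes. The network's final side-view box for the mug landed on the brush instead. The scene view and the picture itself show the mug unmoved.
- **Possible knock:** I saw no cup knocked aside up to the last check.

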